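# Walk the tea sample case home and bar it in

### The arm

A 6-joint arm with a two-finger parallel gripper is mounted at the origin on the work surface. World frame = base frame: x ahead of the robot, y to its left, z up, the work surface at z = 0. Lengths are in m, angles in rad, forces in N, time in s.
With the tool pointing down it reaches from about 0.35 to 0.725 m from the base axis. Payload 6 kg.
Tool frame: the origin (TCP) lies at the very end of the fingers, on their centre line; the grasp point (between the pads) lies robot.grip_depth behind it (robot.grip_depth is the distance from the TCP to the grasp point, in m); z points along the fingers, x is the direction in which the jaws open and shut, and the axes are right-handed (so a half turn about z gives the same grasp; the last joint's range is limited). The gripper opens to 85 mm and grips with 20 to 120 N. Pads are 22 mm wide; open, the fingers measure 114 mm over their backs; the gripper's body (76 mm by 85 mm) begins 54 mm behind the grasp point. The pads swing forward as they close: fully open they stand 13 mm farther back than shut.
Start: joints at [-0.877, 0.04, 0.085, 0, -1.615, -0.334], TCP at [0.211, -0.562, 0.198] pointing down, gripper open.
Joint ranges: [-2.56, 2.56], [-1.29, 2.01], [-1.08, 1.49], [-3.29, 1.98], [-2.81, -0.18], [-2.99, 2.99]. Speed limits (rad/s): [2.57, 2.57, 3.01, 3.14, 3.14, 3.14].

### API

Orientations are given as a unit quaternion [w, x, y, z].
In Python, from plant import robot, eoat, solver, grab_frame, calibration, finish_job, spot_in, spot_point, readout gives the robot as it stands. Calls block until the motion is done:
- robot.move_ptp(position, orientation): joint-space move of the TCP to a pose.
- robot.move_straight(position, v=0.15, frame=None): straight line of the TCP; frame=None keeps the orientation; v is the mean speed in m/s.
- robot.set_joints(angles): joint-space move.
- eoat.grip(opening, f_grip=None): finger opening in m; f_grip is the grip in N (None keeps the last); returns when the fingers have stopped.
- robot.pause(seconds).
- solver.solve_ik(position, orientation): joint angles nearest the present ones, or None.
- grab_frame(name): name is "scene" or "top" or "wrist"; returns the picture (480x640x3 uint8, red, green, blue); there is no depth.
- calibration(name): a dict with "fx", "fy", "cx", "cy" (pixels), "dist_coeffs" ([k1, k2, p1, p2, k3] as OpenCV has them; the pictures are not rectified), "extrinsics" (4x4, takes a point from camera to world coordinates). Camera axes: x right, y down, z forward; pixel columns grow to the right and rows downward; lengths in m; the calibration is good to about 2 mm. A picture is of the moment at which its call begins: read the wrist's pose just before it. calibration takes no time and is no camera call; for the wrist camera it gives the pose at the moment of the call.
A pose or a line that the arm cannot do raises robot.PlanningError and nothing moves.
- finish_job(): hands the job in, once; it reports no verdict.
Trained networks look in the newest picture that a camera, given by its name, has taken for a name from the list of things; names that differ only in an ending like _2 or _b are one class to them, and where a whole thing is asked for, a point or a joint stands for the part that bears it (a point fixed in the world has none). Each returns a list of dicts, best first, with "confidence" (0 to 1); they miss things now and then, are a little off and sometimes report something else, mostly with a low value. They report only what shows in the picture. A call takes as long as a camera call.
- spot_in(camera, label): "xyz" ([x, y, z] in m, in world coordinates, good to about 4 mm: the middle of the surface that is visible of it).
- spot_point(camera, label): "xyz" ([x, y, z] in m, in world coordinates, good to about 4 mm: a listed point, or the origin of a listed thing).
Readings, each from a call of its own:
- readout.current_clock(): time.
- readout.current_joint_pos(): joint angles.
- readout.current_joint_vel(): joint speeds.
- readout.current_tau(): joint torques, N m.
- readout.current_tool_pos(): TCP position.
- readout.current_ee_rot(): TCP orientation.
- readout.current_contact_force(): force on the tool from outside, world axes, zero at the start.
- readout.current_wrist_torque(): the same for the moment, N m.
- readout.current_finger_gap(): finger opening in m.
Only numpy, scipy, OpenCV 4.12 (cv2) and the standard library are available. Lean on these libraries where they do the work, as an engineer would, in place of code of your own. Each camera call takes 0.05 s, during which the arm holds its last target.

### The job

Walk the heavy glazed tea sample case across the counter, nudging its two near wooden corner posts forward in turn, until it sits fully home and square against the stop rail behind it; push only on the wood, never on the clear panes, and never let the case swing more than about 20 degrees out of square with the rail. Then swing the steel retaining bar shut across the front of its left post so the case cannot creep back. Leave the tins and the carton beside it where they stand.

Things in the scene. Friction and masses are not known exactly. Their poses are not given: they have to be found in the camera images.
- case: Heavy brown wooden display case with clear panes, 150 deep (x) x 260 wide (y) x 100 high, about 1.4 kg; slides stiffly. Origin: centre of its underside; x points from near face to back. Square wooden posts (30 wide, 100 high) at both ends of the near face, fronts at x = -75. Pushing one post turns it about a point some 70 mm beyond its centre: the other post backs up about a quarter as far.
- panes: The case's fragile clear panes, not to be pressed: the near one fills the 200 mm between the two near posts, its front 12.5 mm behind the posts' fronts, full height; the top one is 200 wide, 118 deep, 99 above the counter. Same origin and axes as the case.
- left_post (a point): Centre of the front face of the case's left near post (+y end), 50 mm above the counter.
- right_post (a point): Centre of the front face of the case's right near post (-y end), 50 mm above the counter.
- bay: Fixed dark wooden stop rail beyond the case, 340 long (y), 22 thick, 60 high. Origin: middle of its near face at counter level; x points into the rail, away from the robot; y along it to the left. Case home: back flush on the rail, case origin at x = -75, post fronts at x = -150, roughly centred (within 35 mm).
- bar_pivot (a point): Upright axis of the retaining bar, 38 mm above the counter, at x = -162, y = 185 in the bay's frame and fixed there; its steel pivot post (radius 9) reaches 62 mm above the counter.
- bar (a joint): Retaining bar's angle: 0 = pointing from the pivot straight to -x of the bay (towards the robot); grows as it swings right, in front of the case; 1.571 = shut, parallel to the rail, in front of the left post (stop at 1.58). Starts near 0 and stays where left (under 1 N at the knob). With the case home, 6 mm lie between shut bar and post.
- bar_knob (a point): Centre of the top of the black upright knob (18 in diameter, top 100 above the counter) near the bar's free end, 117 mm from the pivot. The steel bar is 125 long, 12 wide, 16 high, its top 46 above the counter; the knob rises above that.
- tin_a: Steel tea tin, 94 in diameter, 138 high, standing right of the bay. Origin: centre of its underside. Leave it alone.
- tin_b: Steel tea tin, 80 in diameter, 118 high, standing left of the bay. Origin: centre of its underside. Leave it alone.
- carton: Small closed cardboard carton, 70 x 110 x 60 high, standing to the right of the case. Origin: centre of its underside. Leave it alone.

How it is judged:
By the outcome, as a careful person would: the job done as asked, in the order asked, and still so for the second after the job is handed in, with the robot touching nothing.
It also fails if it takes over 72 s, if anything falls off the work surface, if the arm or the gripper's body presses on something with over 40 N, if the wrist force passes 120 N, or if a joint passes its speed limit or range.

## Working session

There is one attempt and no reset: what is moved stays moved. The work goes in short steps, each a Python script; the robot and the scene stay as the last script left them, time stands still between calls to the robot, and variables do not carry over. Pictures are saved under pics/ and viewed, and the job is handed in when it is done.

```bash
ls; mkdir -p pics; python3 - <<'E'
from plant import *
import cv2
print(readout.current_clock(), robot.grip_depth)
for c in ["scene","top"]:
    im=grab_frame(c); cv2.imwrite(f"pics/{c}0.png",im[:,:,::-1])
    K=calibration(c); print(c,K["fx"],K["extrinsics"])
    for l in ["case","left_post","right_post","bay","bar_pivot","bar_knob","tin_a","tin_b","carton"]:
        try: print(c,l,[( [round(float(v),4) for v in d["xyz"]],round(d["confidence"],2)) for d in spot_point(c,l)[:3]])
        except Exception as e: print(l,e)
print(readout.current_clock())
E
```

```text
pics
0.0 0.0187
scene 450.30601705425346 [[-7.53642725e-01  3.71799342e-01 -5.42022040e-01  1.11618973e+00]
 [ 6.57284290e-01  4.26221583e-01 -6.21540444e-01  6.35928323e-01]
 [-6.68359292e-05 -8.24682006e-01 -5.65596662e-01  6.69614547e-01]
 [ 0.00000000e+00  0.00000000e+00  0.00000000e+00  1.00000000e+00]]
scene case [([0.5801, -0.0399, -0.0001], 0.79), ([0.6968, -0.2951, -0.003], 0.45), ([0.7233, -0.0322, 0.0032], 0.32)]
scene left_post [([0.4983, 0.065, 0.0495], 0.74)]
scene right_post []
scene bay [([0.7263, -0.0336, 0.0058], 0.57)]
scene bar_pivot [([0.5449, 0.1451, 0.0388], 0.64)]
scene bar_knob [([0.4274, 0.1166, 0.1002], 0.82), ([0.5219, -0.3266, 0.0008], 0.47)]
scene tin_a [([0.6993, -0.2961, 0.001], 0.81), ([0.5455, 0.1434, 0.0375], 0.74), ([0.6782, 0.266, 0.0001], 0.68)]
scene tin_b [([0.6993, -0.2961, 0.001], 0.81), ([0.5455, 0.1434, 0.0375], 0.74), ([0.6782, 0.266, 0.0001], 0.68)]
scene carton [([0.521, -0.3259, 0.0019], 0.82)]
top 473.6442219221204 [[-0.00139762 -0.98691612  0.16122848  0.44209818]
 [-0.99915702 -0.00523671 -0.04071636  0.04353582]
 [ 0.04102794 -0.16114947 -0.98607685  0.95050175]
 [ 0.          0.          0.          1.        ]]
top case [([0.5855, -0.0401, 0.0021], 0.7)]
top left_post [([0.4927, 0.0709, 0.0532], 0.71)]
top right_post [([0.524, -0.162, 0.0518], 0.84), ([0.5472, 0.141, 0.0371], 0.29)]
top bay [([0.7204, -0.0291, -0.0008], 0.71), ([0.527, -0.3291, 0.0022], 0.63)]
top bar_pivot [([0.5489, 0.1442, 0.0376], 0.62)]
top bar_knob [([0.4305, 0.1205, 0.1024], 0.74)]
top tin_a [([0.7007, -0.2963, 0.0019], 0.95)]
top tin_b [([0.7007, -0.2963, 0.0019], 0.95)]
top carton [([0.5277, -0.3307, 0.0026], 0.67)]
1.0
```

View pics/top0.png

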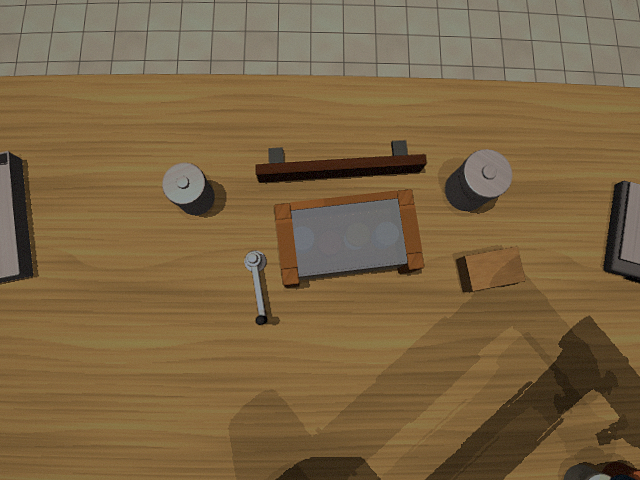

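View pics/scene0.png

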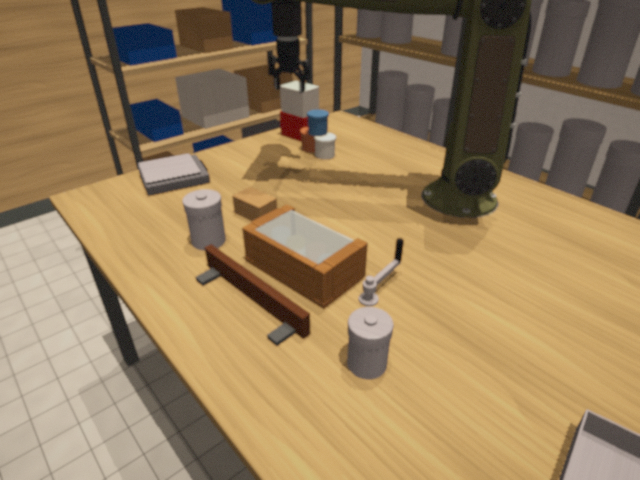

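The top view shows the rail at about (257-426, 155-180), the case with corners near (276,205), (412,191), (423,270), (285,286), and the knob at (262,320). The case is tilted a few degrees relative to the rail. Next I'll zoom in to get exact corners.

```bash
python3 - <<'E'
import cv2
im=cv2.imread("pics/top0.png")
c=im[140:300,240:440]; cv2.imwrite("pics/top0z.png",cv2.resize(c,None,fx=4,fy=3.75*4/3.75,interpolation=cv2.INTER_CUBIC)[:600])
c=im[240:330,240:300]; cv2.imwrite("pics/top0k.png",cv2.resize(c,None,fx=6,fy=6,interpolation=cv2.INTER_CUBIC))
E
```

```text
(no output)
```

View pics/top0z.png

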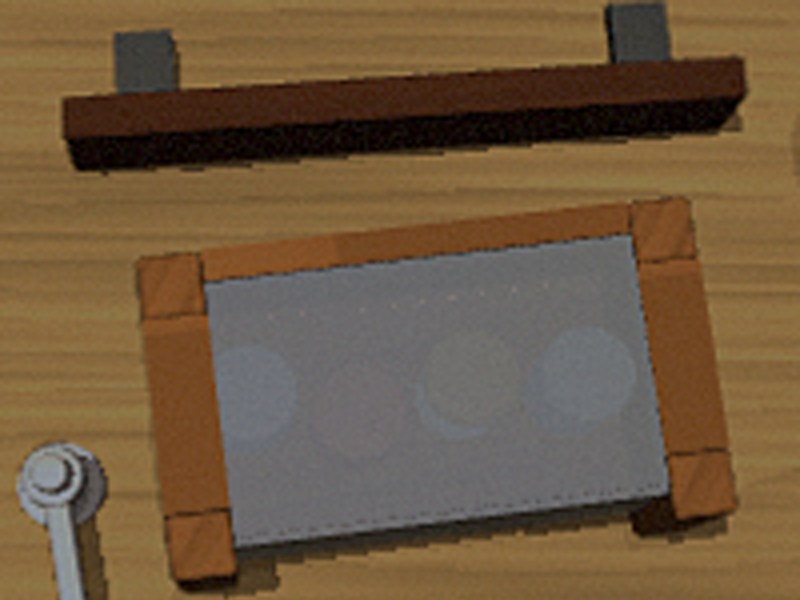

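View pics/top0k.png

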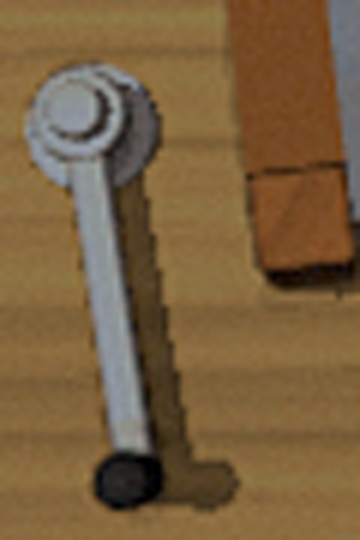

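```bash
cat > h.py <<'E'
from plant import *
import numpy as np, cv2
def pix2plane(cam,pts,z,K=None):
    K=K or calibration(cam)
    M=np.array([[K["fx"],0,K["cx"]],[0,K["fy"],K["cy"]],[0,0,1]])
    n=cv2.undistortPoints(np.array(pts,float).reshape(-1,1,2),M,np.array(K["dist_coeffs"])).reshape(-1,2)
    E=np.array(K["extrinsics"]); d=np.c_[n,np.ones(len(n))]@E[:3,:3].T; o=E[:3,3]
    return o+d*((z-o[2])/d[:,2])[:,None]
def fitrect(P,Q):
    # rigid 2D fit model P->observed Q ; returns yaw, t, residual
    P=np.array(P,float);Q=np.array(Q,float)[:,:2]
    a=P-P.mean(0);b=Q-Q.mean(0)
    th=np.arctan2((a[:,0]*b[:,1]-a[:,1]*b[:,0]).sum(),(a*b).sum())
    R=np.array([[np.cos(th),-np.sin(th)],[np.sin(th),np.cos(th)]])
    t=Q.mean(0)-R@P.mean(0)
    return th,t,np.abs(P@R.T+t-Q).max()
def R2(th): return np.array([[np.cos(th),-np.sin(th)],[np.sin(th),np.cos(th)]])
CASE=[(-.075,.130),(-.075,-.130),(.075,.130),(.075,-.130)] # NL NR BL BR at z=.1
RAIL=[(0,.17),(0,-.17),(.022,.17),(.022,-.17)]
E
python3 - <<'E'
from h import *
z=lambda L:[(240+(u+.5)/4-.5,140+(v+.5)/4-.5) for u,v in L]
r=pix2plane("top",z([(67,138),(742,98),(64,99),(742,58)]),.06)
th,t,e=fitrect(RAIL,r);print("rail",np.degrees(th),t,e)
c=pix2plane("top",z([(174,581),(736,513),(138,257),(689,198)]),.1)
tc,cc,e=fitrect(CASE,c);print("case",np.degrees(tc),cc,e)
print(c)
R=R2(th)
print("pivot",t+R@[-.162,.185])
print("case in bay",R.T@(cc-t),np.degrees(tc-th))
for n,y in(("L",.115),("R",-.115)): print(n,cc+R2(tc)@[-.075,y])
k=pix2plane("top",[(240+130/6,240+478/6)],.095);print(k)
print("home posts",[t+R@[-.150,y] for y in(.115,-.115)])
from scipy.spatial.transform import Rotation as Ro
print(readout.current_ee_rot())
E
```

```text
rail 4.286119424989425 [ 0.72089455 -0.03130757] 0.0038351344332114845
case 6.837354110882985 [ 0.582331   -0.03949361] 0.001636948702360419
[[ 0.49285286  0.07928113  0.1       ]
 [ 0.52380306 -0.17586096  0.1       ]
 [ 0.64104845  0.09753527  0.1       ]
 [ 0.67161962 -0.15892987  0.1       ]]
pivot [0.54552125 0.14106762]
case in bay [-0.13878783  0.0021927 ] 2.55123468589356
L [0.49417349 0.06575968]
R [ 0.52155529 -0.16260459]
[[0.43126417 0.11696653 0.095     ]]
home posts [array([0.56271929, 0.07216023]), array([ 0.57990883, -0.15719652])]
[-3.98064687e-05  5.69167455e-01  8.22221629e-01  8.47538796e-06]
```

```bash
cat >> h.py <<'E'
BT=np.array([.7207,-.0306]); BYAW=np.radians(4.29)   # rail pose
def b2w(p): return BT+R2(BYAW)@np.array(p,float)
def w2b(p): return R2(BYAW).T@(np.array(p,float)[:2]-BT)
def quat(psi): return [0,np.cos(psi/2),np.sin(psi/2),0]
QP=quat(np.pi+BYAW)
HALF=.0145
def F(): return w2b(np.r_[BT+0])*0 + R2(BYAW).T@np.array(readout.current_contact_force())[:2]
def go(bx,by,z,v=.25): 
    p=b2w((bx,by)); robot.move_straight([p[0],p[1],z],v=v)
def push(by,x0,x1,z=.052,v=.05,up=.16):
    """face of finger from x0(bay, clear of the post) to x1"""
    p=b2w((x0-HALF,by)); robot.move_ptp([p[0],p[1],up],QP)
    go(x0-HALF,by,z); go(x1-HALF,by,z,v)
    f=F(); t=readout.current_tool_pos(); b=w2b(t)
    print("push end face bay",np.round([b[0]+HALF,b[1],t[2]],4),"F bay",np.round(f,1),"t",round(readout.current_clock(),1))
    return f
def back(by,x1,up=.16):
    go(x1-HALF-.03,by,.052); go(x1-HALF-.03,by,up)
def pushmodel(pose,side,x1):
    x,y,th=pose; s=1 if side=="L" else -1
    c=np.array([x,y]); P=c+R2(th)@[0,-.07*s]; r=c+R2(th)@[-.075,.115*s]-P
    from scipy.optimize import brentq
    g=lambda d:(P+R2(d)@r)[0]-x1
    d=brentq(g,0,-.4*s) if g(0)<0 else 0
    c2=P+R2(d)@(c-P); return (c2[0],c2[1],th+d)
def posts(pose): return [np.array(pose[:2])+R2(pose[2])@[-.075,s*.115] for s in(1,-1)]
E
python3 - <<'E'
from h import *
p=(*w2b((.582331,-.03949)),np.radians(6.84)-BYAW)
print(p,np.degrees(p[2]),posts(p))
for s,d in [("L",.036),("R",.046),("L",.045)]:
    q=posts(p)[0 if s=="L" else 1]; p=pushmodel(p,s,q[0]+d); print(s,np.round(q,4),np.round(p[:2],4),np.degrees(p[2]).round(1),np.round(posts(p),4).tolist())
print(solver.solve_ik([*b2w((-.27,-.115)),.052],QP))
print(readout.current_finger_gap())
E
```

```text
(np.float64(-0.13864633201258486), np.float64(0.0014855572880487136), np.float64(0.044505895925855396)) 2.55 [array([-0.21868855,  0.11303484]), array([-0.20845558, -0.11673741])]
L [-0.2187  0.113 ] [-0.1253  0.0008] -8.4 [[-0.1827, 0.1255], [-0.2163, -0.102]]
R [-0.2163 -0.102 ] [-0.1077  0.0004] 6.0 [[-0.1944, 0.107], [-0.1703, -0.1218]]
L [-0.1944  0.107 ] [-0.0908  0.0002] -7.9 [[-0.1494, 0.1244], [-0.1809, -0.1035]]
[ 0.06832936 -0.23324286 -0.43588088  0.         -1.3681583   0.00654526]
0.08563308993741062
```

```bash
python3 - <<'E'
from h import *
eoat.grip(0.0,f_grip=60); print("gap",readout.current_finger_gap(),"t",readout.current_clock())
push(.119,-.2187-.03,-.1827)
back(.119,-.1827)
im=grab_frame("top"); cv2.imwrite("pics/top1.png",im[:,:,::-1])
for l in["case","left_post","right_post"]: print(l,[(np.round(w2b(d["xyz"]),4),round(d["confidence"],2)) for d in spot_point("top",l)[:2]])
c=im[120:320,230:450]; cv2.imwrite("pics/top1z.png",cv2.resize(c,None,fx=3,fy=3,interpolation=cv2.INTER_CUBIC)[:600,:,::-1])
print(readout.current_clock())
E
```

```text
gap -0.0002087644422038673 t 1.7667
push end face bay [-0.1828  0.1187  0.052 ] F bay [-2.1  0.9] t 6.2
case [(array([-0.1183, -0.0048]), 0.58)]
left_post []
right_post [(array([-0.2062, -0.1158]), 0.57)]
7.2667
```

View pics/top1z.png

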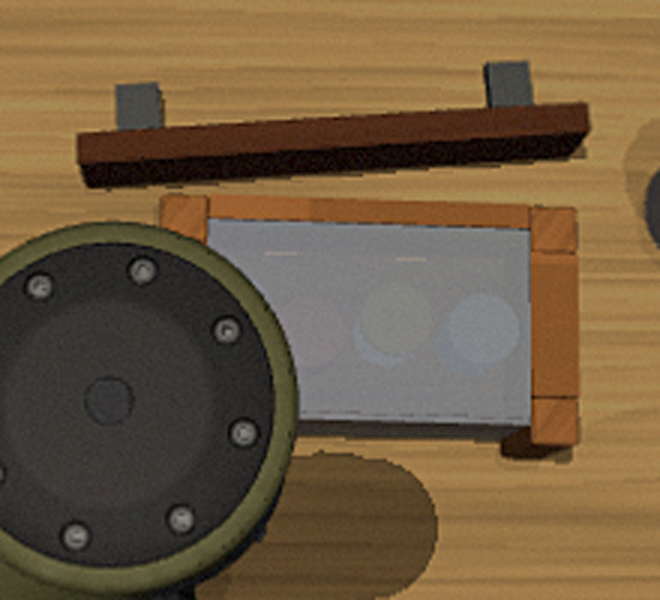

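The back corners are at zoomed (160,197) and (577,208), and the near-right corner is at (578,444). The case has turned clockwise, as the model predicted.

```bash
python3 - <<'E'
from h import *
c=pix2plane("top",[(230+(u+.5)/3-.5,120+(v+.5)/3-.5) for u,v in[(160,197),(577,208),(578,444)]],.1)
th,t,e=fitrect([CASE[2],CASE[3],CASE[1]],c)
p=(*w2b(t),th-BYAW); print(np.round(p[:2],4),np.degrees(p[2]),e,np.round(posts(p),4).tolist())
q=posts(p)[1]
for s,x in [("R",q[0]+.052),]:
    p=pushmodel(p,s,x); print(x,np.round(p[:2],4),np.degrees(p[2]).round(1),np.round(posts(p),4).tolist())
E
```

```text
[-0.1216 -0.0066] -5.280136670995865 0.0014543297066947902 [[-0.1857, 0.1149], [-0.2068, -0.1142]]
-0.15483107939463656 [-0.1023 -0.0057] 10.6 [[-0.1971, 0.0936], [-0.1548, -0.1325]]
```

```bash
python3 - <<'E'
from h import *
push(-.120,-.2068-.028,-.163)
back(-.120,-.163)
im=grab_frame("top"); 
for l in["case","left_post","right_post"]: print(l,[(np.round(w2b(d["xyz"]),4),round(d["confidence"],2)) for d in spot_point("top",l)[:2]])
c=im[120:320,230:450]; cv2.imwrite("pics/top2z.png",cv2.resize(c,None,fx=3,fy=3,interpolation=cv2.INTER_CUBIC)[:600,:,::-1])
print(readout.current_clock())
E
```

```text
push end face bay [-0.163  -0.1197  0.052 ] F bay [-2.4 -1.1] t 10.4
case []
left_post []
right_post []
11.4333
```

View pics/top2z.png

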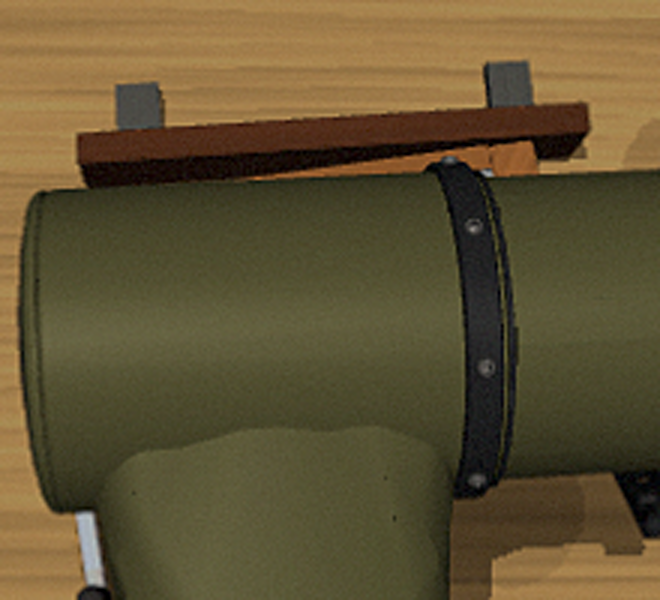

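The arm hides most of the case here. The visible back edge, from (250,178) to (490,145), gives about +5° relative to the rail. I'll push the left post next and move clear before looking again.

```bash
python3 - <<'E'
from h import *
push(.113,-.23,-.153)
back(.113,-.153)
p=b2w((-.25,.25)); 
im=grab_frame("top"); 
for l in["case","left_post","right_post"]: print(l,[(np.round(w2b(d["xyz"]),4),round(d["confidence"],2)) for d in spot_point("top",l)[:2]])
c=im[120:320,230:450]; cv2.imwrite("pics/top3z.png",cv2.resize(c,None,fx=3,fy=3,interpolation=cv2.INTER_CUBIC)[:600,:,::-1])
print(readout.current_clock())
E
```

```text
push end face bay [-0.1531  0.1127  0.0521] F bay [-3.1  0.8] t 14.6
case [(array([-0.0809,  0.0005]), 0.75)]
left_post [(array([-0.0437, -0.2661]), 0.25)]
right_post [(array([-0.1592, -0.1158]), 0.98)]
15.6917
```

View pics/top3z.png

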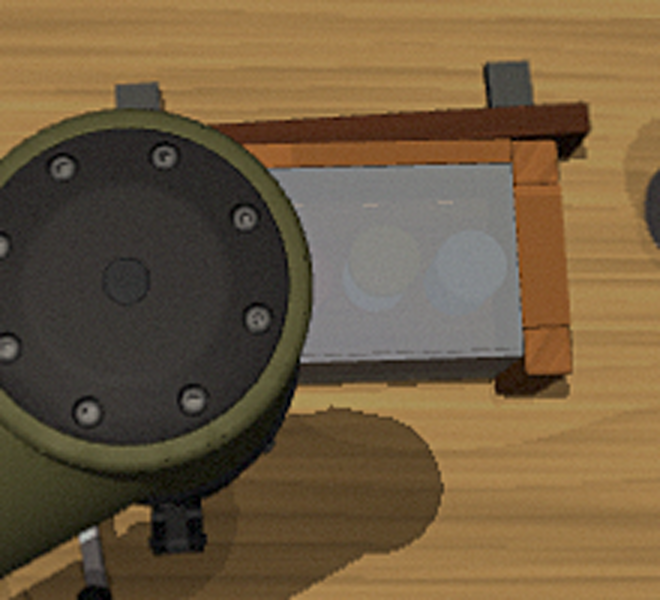

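The right-hand corners are at zoomed (557,139) and (572,373). The right post front is about 10 mm short of home and the left about 3 mm. I'll seat each side with small force-monitored steps.

```bash
cat >> h.py <<'E'
def seat(by,x0,x1,lim=14,xmax=-.141,dx=.001):
    push(by,x0,x1,v=.04)
    x=x1
    while x<xmax:
        x+=dx; go(x-HALF,by,.052,.04); f=F()
        print(round(x,4),np.round(f,1),end="; ")
        if -f[0]>lim: break
    print(round(readout.current_clock(),1)); return x
E
python3 - <<'E'
from h import *
x=seat(-.117,-.183,-.154); back(-.117,x)
E
```

```text
push end face bay [-0.1542 -0.1172  0.0517] F bay [-3.9 -2. ] t 18.1
-0.153 [-3.8 -3.2]; -0.152 [-3.7 -1.5]; -0.151 [-3.8 -1.6]; -0.15 [-2.9 -0.8]; -0.149 [-3.  -0.5]; -0.148 [-4.2 -1.1]; -0.147 [-7.7 -0.7]; -0.146 [-12.5   0.5]; -0.145 [-16.4   1.3]; 20.3
```

```bash
python3 - <<'E'
from h import *
x=seat(.116,-.19,-.156); back(.116,x)
x=seat(-.116,-.18,-.152); back(-.116,x)
p=b2w((-.33,-.30)); robot.move_straight([p[0],p[1],.25],v=.3)
im=grab_frame("top"); 
for l in["case","left_post","right_post","bay","bar_knob","bar_pivot"]: print(l,[(np.round(w2b(d["xyz"]),4),round(d["confidence"],2)) for d in spot_point("top",l)[:2]])
cv2.imwrite("pics/top4.png",im[:,:,::-1])
c=im[120:320,230:450]; cv2.imwrite("pics/top4z.png",cv2.resize(c,None,fx=3,fy=3,interpolation=cv2.INTER_CUBIC)[:600,:,::-1])
im=grab_frame("scene");cv2.imwrite("pics/scene4.png",im[:,:,::-1])
print(readout.current_clock())
E
```

```text
push end face bay [-0.1561  0.116   0.052 ] F bay [ 0.2 -0.2] t 23.7
-0.155 [0.3 0.2]; -0.154 [ 0.  -0.5]; -0.153 [-2.  1.]; -0.152 [-3.8  1.5]; -0.151 [-5.  3.]; -0.15 [-3.9  2. ]; -0.149 [-3.4  2.1]; -0.148 [-4.   2.6]; -0.147 [-9.5  3.8]; -0.146 [-13.9   4.2]; -0.145 [-19.4   4.6]; 26.4
push end face bay [-0.1521 -0.116   0.0519] F bay [ 0.4 -0.4] t 29.6
-0.151 [-0.2 -0.1]; -0.15 [-1.   0.5]; -0.149 [-0.1 -0.2]; -0.148 [-1.1  0.4]; -0.147 [-6.   0.6]; -0.146 [-8.9  0.9]; -0.145 [-12.8   1.9]; -0.144 [-16.5   3.5]; 31.6
case [(array([-0.0709,  0.0017]), 0.85), (array([-0.2139, -0.2846]), 0.25)]
left_post [(array([-0.1507,  0.1148]), 0.93)]
right_post [(array([-0.1464, -0.1204]), 0.77)]
bay []
bar_knob [(array([-0.2765,  0.1708]), 0.59)]
bar_pivot [(array([-0.1601,  0.185 ]), 0.76)]
33.8667
```

View pics/top4z.png

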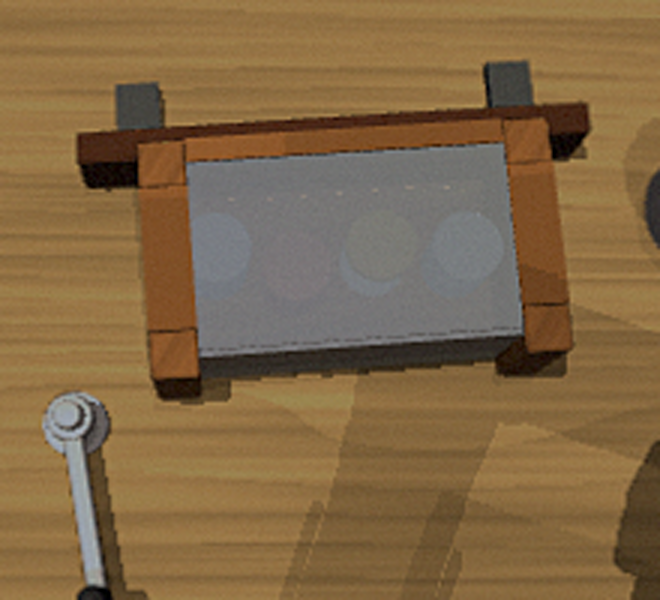

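View pics/scene4.png

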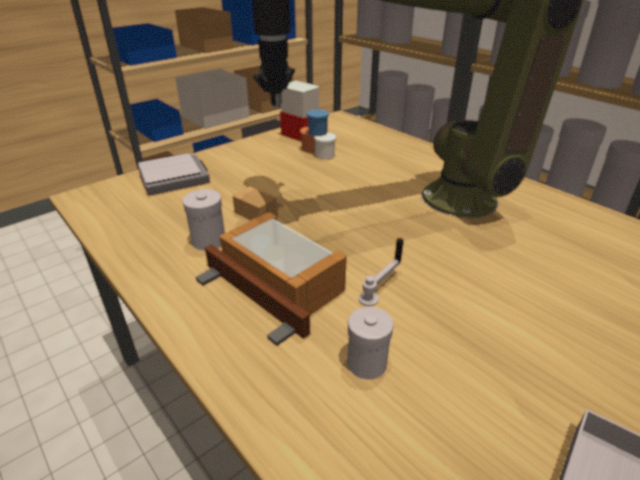

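Both post fronts met the rail at the same reading (about -0.1475), so the case is flush and square. The rail reference sits about 2.5 mm further out than I'd set it, and the networks put the pivot at (-0.160, 0.185), which agrees. The knob is at 0.12 rad, 118 mm from the pivot. Next is the bar swing.

```bash
cat >> h.py <<'E'
PIV=np.array([-.1598,.185]); RK=.117
def kn(a,off):
    d=np.array([np.sin(a),-np.cos(a)]); 
    return b2w(PIV+RK*np.array([-np.cos(a),-np.sin(a)])-d*off), quat(BYAW+a+np.pi/2)
E
python3 - <<'E'
from h import *
O=.009+HALF
p,q=kn(.12,O+.014); robot.move_ptp([*p,.16],q)
robot.move_straight([*p,.057],v=.2)
print(readout.current_clock(),readout.current_contact_force())
for a in np.linspace(.12,1.52,9):
    p,q=kn(a,O); robot.move_straight([*p,.057],v=.09,frame=q)
    f=F(); print(round(a,2),np.round(f,1),end="; ")
a=1.52
while a<1.62:
    a+=.0125; p,q=kn(a,O); robot.move_straight([*p,.057],v=.05,frame=q)
    f=F(); print(round(a,3),np.round(f,1),end="; ")
    if -f[0]>5: break
print(readout.current_clock())
p,q=kn(a,O+.04); robot.move_straight([*p,.057],v=.1,frame=q); robot.move_straight([*p,.16],v=.25)
p=b2w((-.33,-.30)); robot.move_straight([p[0],p[1],.25],v=.3)
im=grab_frame("top"); 
for l in["case","left_post","right_post","bar_knob","bar_pivot"]: print(l,[(np.round(w2b(d["xyz"]),4),round(d["confidence"],2)) for d in spot_point("top",l)[:2]])
cv2.imwrite("pics/top5.png",im[:,:,::-1])
c=im[120:320,230:450]; cv2.imwrite("pics/top5z.png",cv2.resize(c,None,fx=3,fy=3,interpolation=cv2.INTER_CUBIC)[:600,:,::-1])
print(readout.current_clock())
E
```

```text
36.7417 [ 0.01082451 -0.07127509  0.3947275 ]
0.12 [ 0.3 -0.8]; 0.3 [-0.9  0.2]; 0.47 [-0.3  0.1]; 0.64 [ 0.3 -0.2]; 0.82 [0.1 0.2]; 1.0 [0.7 0.5]; 1.17 [0.1 0.5]; 1.34 [-0.1  0.2]; 1.52 [-0.3  0.7]; 1.532 [ 0.1 -0.9]; 1.545 [-0.1 -0.3]; 1.557 [-0.1  0.2]; 1.57 [-1.6 -0. ]; 1.582 [-0.5 -0.8]; 1.595 [-4.1  0.8]; 1.607 [-9.3  2.4]; 41.8667
case [(array([-0.075 ,  0.0008]), 0.76)]
left_post [(array([-0.1518,  0.1153]), 0.61)]
right_post [(array([-0.1461, -0.1183]), 0.82)]
bar_knob [(array([-0.1583,  0.0651]), 0.74)]
bar_pivot [(array([-0.1606,  0.1857]), 0.81), (array([-0.0216,  0.2949]), 0.23)]
44.7333
```

View pics/top5z.png

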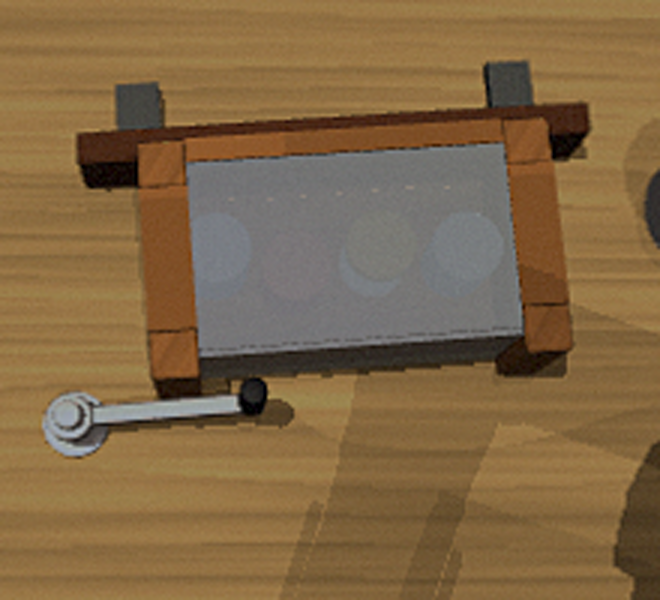

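The bar is parallel to the rail across the left post, with the knob at zoomed (253,396). Before handing in I'll check squareness and that the bystanders haven't moved.

```bash
python3 - <<'E'
from h import *
z=lambda L:[(230+(u+.5)/3-.5,120+(v+.5)/3-.5) for u,v in L]
c=pix2plane("top",z([(154,380),(571,350),(139,143),(548,119)]),.1)
th,t,e=fitrect(CASE,c); print("case bay",w2b(t),np.degrees(th-BYAW),e)
r=pix2plane("top",z([(79,133),(588,104)]),.06); d=r[0]-r[1]; print("rail far edge yaw",np.degrees(np.arctan2(-d[0],d[1])),"len",np.hypot(*d[:2]))
a=cv2.imread("pics/top0.png").astype(int);b=cv2.imread("pics/top5.png").astype(int)
D=np.abs(a-b).max(2)
for n,(x0,y0,x1,y1) in dict(tinA=(440,145,515,205),tinB=(160,160,215,215),carton=(455,245,530,295)).items(): print(n,(D[y0:y1,x0:x1]>50).mean())
o=np.hstack([a[140:300,150:540],]);o2=b[140:300,150:540]
cv2.imwrite("pics/cmp.png",cv2.resize(np.vstack([o,o2]).astype(np.uint8),None,fx=1.8,fy=1.8))
c=b[145:200,260:440].astype(np.uint8); cv2.imwrite("pics/back.png",cv2.resize(c,None,fx=4.4,fy=8,interpolation=cv2.INTER_CUBIC))
E
```

```text
case bay [-0.07474836 -0.00229059] -0.05413152733100166 0.002547913178161637
rail far edge yaw 4.165076396489953 len 0.3365742559224301
tinA 0.02022222222222222
tinB 0.0
carton 0.6392
```

View pics/cmp.png

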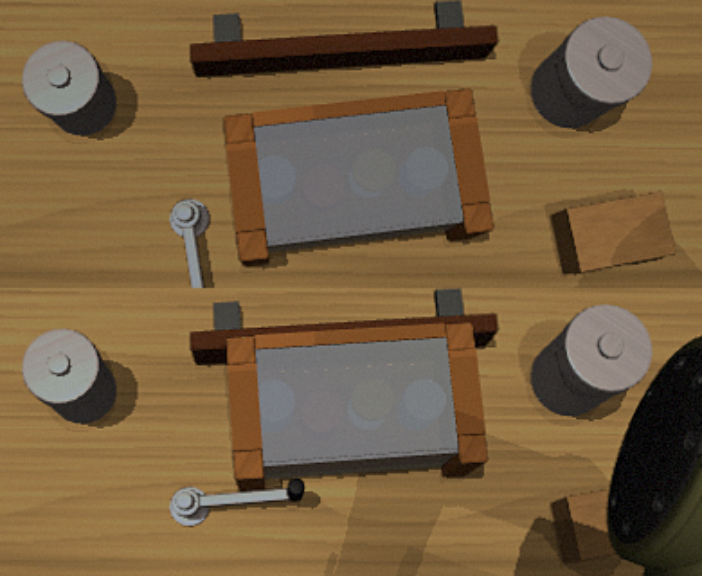

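View pics/back.png

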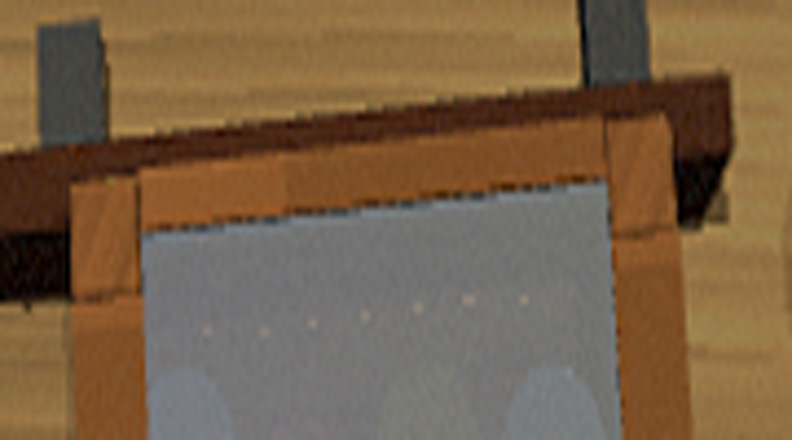

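The case is square to within about 0.1°, with its origin at bay (-0.075, -0.002). The tins and carton haven't moved; the carton is only partly hidden by the arm. The arm is at z = 0.25, touching nothing, so I'm handing in.

```bash
python3 - <<'E'
from h import *
print(readout.current_clock(), readout.current_contact_force()); finish_job()
E
```

```text
44.7333 [-0.54699282 -0.02545026  0.0974136 ]
the job is handed in; nothing more can be done
```

The case is home against the stop rail and the retaining bar is shut across its left post. I handed the job in at 44.7 s with the arm clear of everything.

**Walking the case:** I pushed the left and right posts in turn with closed fingers, on the wood only. Where I checked it between pushes, the case was no more than about 5° out of square. I then pressed each post in 1 mm steps until the rail pushed back. Both post fronts met it at the same reading, and the force stayed under 20 N.

**Shutting the bar:** I pushed the knob round its arc until it met the stop, at about 9 N.

**Last checks:**
- **Case:** the corner fit puts its origin at bay (-0.075, -0.002), square to the rail within about 0.1°.
- **Bar:** the knob is at bay (-0.158, 0.065), which is the shut position.
- **Tins and carton:** both tins look unmoved. The arm hides part of the carton in the final picture, but the part that shows is where it was.

**Disagreements:**
- **Post positions:** the network's last readings for the two posts differed by about 6 mm along the rail's x axis. That is about its 4 mm noise on each, and neither the corner fit nor the contact readings showed any such tilt.
- **Rail position:** contact came about 2.5 mm further forward than my camera estimate of the rail, which is about the camera's accuracy.

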